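# Close up a drain pump and hold the leak tester on its outlet

### The arm

A 6-joint arm with a two-finger parallel gripper is mounted at the origin on a cart in front of the work surface, level with it; the furniture and walls round the work are solid. World frame = base frame: x ahead of the robot, y to its left, z up, the work surface at z = 0. Lengths are in mm, angles in rad, forces in N, time in s.
With the tool pointing down it reaches from about 300 to 850 mm from the base axis. Payload 5.4 kg.
Tool frame: the origin (TCP) lies midway between the tips of the shut fingers; the grasp point (between the pads) lies 19 mm behind it; z points along the fingers, y is the line along which they close (so a half turn about z gives the same grasp; the last joint's range is limited). The gripper opens to 85 mm and grips with 20 to 120 N. Pads are 22 mm wide; open, the fingers measure 114 mm over their backs; the gripper's body (76 mm by 85 mm) begins 54 mm behind the grasp point. The pads swing forward as they close: fully open they stand 13 mm farther back than shut.
Start: joints at [0.909, 0.158, 1.597, -0, 1.386, -0.21], TCP at [251.044, 517.285, 231.299] pointing down, gripper open.
Joint ranges: [-2.91, 2.91], [-0.94, 2.29], [0.18, 2.7], [-1.29, 4.43], [0.17, 2.64], [-3, 3]. Speed limits (rad/s): [2.57, 2.57, 3.14, 3.14, 3.14, 3.14].

### API

Orientations are given as a unit quaternion [x, y, z, w].
In Python, from rig import robot gives the robot as it stands.
- The arm moves only by the tool arm_command, never from a script. Its argument "plan" is one flat list of numbers, 7 for each row, row after row: the opening, from 0 (shut) to 1 (fully open), then the shift along the tool's x, y, z in m, then the turn, a rotation vector about the tool's x, y, z in rad. A call has 1 to 10 rows; each row shifts and turns the commanded pose from where the row before left it, along the tool's axes as they then stand; what a row does not reach is not made up. A row lasts 1/10 s, in which the tool goes at most 50 mm and 8.59 degrees, less where a joint would pass 70% of its speed; a pose out of reach is approached as far as the arm can. A call is refused whole if a number of a shift passes 0.05 or a number of a turn 0.15, either way. A call with a gripper value outside its range is refused whole. The fingers move at their own pace and stop on an object; "force" is the grip in N (left out, the last holds). Time passes only in rows, so rows that do not move let the fingers close. It gives the time, the measured TCP pose, the force, the opening and the grip force at its end, in the units of the state.
- robot.read_state(): the state, without advancing time (a new reading comes with each control period).
- robot.get_image(name): name is "scene" or "top"; returns a dict with "img" (400x640x3 uint8, blue, green, red), "z_map" (400x640 float32, mm along the optical axis (not along the pixel's ray), 0 where there is no reading), "fovy" (degrees; the focal length in pixels is half the picture's height over the tangent of half this angle, whatever the lens; pixels are square), "cx", "cy" (the principal point, pixels), "rvec" (rotation vector, rad) and "tvec" (3), from world to camera coordinates, as OpenCV has them. Camera axes: x right, y down, z forward; pixel columns grow to the right and rows downward; lengths in mm; the calibration is good to about 2 mm. A picture is of the moment at which its call begins.
- robot.hand_in(): hands the job in; it is judged then, once.
The state is a dict: "clock": time; "joint_pos": joint angles; "qd": joint speeds; "joint_efforts": joint torques, N m; "eef_pos": TCP position; "ee_rot": TCP orientation; "force": force on the tool from outside, world axes, zero at the start; "wrist_torque": the same for the moment, N m; "grip_width": finger opening in mm; "gripper_force": force on a finger pad.
Only numpy, scipy, OpenCV 4.12 (cv2) and the standard library are available. Lean on these libraries where they do the work, as an engineer would, in place of code of your own. Each camera call takes 0.05 s, during which the arm holds its last target. There are 200 camera calls.

### The job

The drain pump on the table has been rebuilt and needs its leak check: push its sprung filter cap down, turn it clockwise until it is fully home against its stop, and let go of it. Then take the hand-held leak tester out of its holster and hold its rubber cone on the mouth of the pump's small open outlet spigot, in line with the spigot (which leans) and pressed lightly, with the nose spring about half in; finish while still holding it there. Do not press hard, and leave the other things on the table where they lie.

Things in the scene. Friction and masses are not known exactly. Their poses are not given: they have to be found in the camera images.
- pump: Grey washing-machine drain pump fixed on a steel plate 170 x 200 mm, 118 mm high. Origin on the table, 10 mm before the plate's middle; x runs back to its motor, y to its left, z up. On it: upright round filter chamber 79 mm across with the cap on top (x -15, y 35 mm); thick bunged inlet stub to +y (to y 119, below z 57 mm); at the right the thin open outlet spigot.
- cap_grip (a point): Point on the upright axis of the black filter cap (disc 72 mm across with a straight bar handle on top). The bar is 12 mm thick and 54 mm long along this point's x axis; the point lies in the bar, 4 mm below its top and 22 mm above the disc's upper face, 114 mm above the table while the cap is up. It sinks and turns with the cap; z up.
- cap_push (a joint): How far the cap is pushed down, in m: 0 standing up on its spring, at most 0.0078. The spring pushes up with about 2 N at the top and 8 N at the bottom.
- cap_turn (a joint): Cap's turn, rad, clockwise from above: 0 to the stop at 1.45, where the bar lies along the pump's y. Starts at 0 to 0.25. Three lugs meet a coarse thread at 0.31: with the cap up they jam there; pushed down 5 mm or more they pass under it and the thread draws the cap down to about 6.5 mm at the stop and holds it. Turning takes about 0.08 N m.
- outlet_mouth (a point): Centre of the open mouth of the outlet spigot: grey tube, 24 mm across, bore about 18 mm, 110 mm above the table. Its z axis points out of the mouth along the tube and leans 20 degrees from upright towards the pump's -x; its y axis is the pump's y.
- stand: Grey metal holster on a dark steel foot 100 x 90 mm, fixed. Origin on the table under its middle, z up, same x and y directions as the tester in it. Its pocket is open at the top, 64 mm high; the tester stands in it on two ledges 36 mm above the table with 1.5 mm of play each side.
- tester: Hand-held leak tester, 0.18 kg or so: black upright case 28 (x) x 40 (y) x 95 (z) mm with a small screen on its -x face, and below it a sprung nose with a black rubber cone. Origin at the centre of the case's underside, z up along the case. It stands upright in the holster, nose down, and lifts straight out; the nose reaches 28 mm below the case, so lift it at least 60 mm.
- tester_grip (a point): Grip point on the tester's axis, 75 mm above the case's underside and 20 mm below its top; grip it here across y (40 mm).
- nose_seat (a point): Point on the nose's axis 9 mm above the cone's tip, 19 mm below the case's underside while the spring is out; the cone grows from 8 mm at the tip to 24 mm across over 14 mm. Seated in the spigot, the cone enters it by about 9 mm, so that this point ends at the mouth's centre. It moves with the nose.
- nose_tip (a joint): How far the nose is pushed into the case, in m: 0 free, 0.010 fully in. Its spring pushes with 1 N at 0 and 0.5 N more per mm, so half in is 3.5 N.
- spare_knob: White round spare knob, 44 mm, loose on the table near the holster; leave it.
- fuse: Cartridge fuse 15 x 50 mm, loose on the table near the holster; leave it.
- screwdriver: Screwdriver 202 mm, loose on the table at the back; leave it.
- adjustable_wrench: Adjustable wrench 163 mm, loose on the table at the back; leave it.
- masking_tape: Roll of masking tape 96 mm, loose on the table at the left; leave it.
- marker: White marker pen with a black cap, 135 mm, loose on the table at the front left; leave it.
Not all that is in view belongs to the job. Leave any pink look-alike of the stand alone.

How it is judged:
By the outcome, as a careful person would: the job done as asked, in the order asked, and still so for the second after the job is handed in, while the arm keeps its last pose, push and grip.
It also fails if it takes over 56 s, if anything falls off the work surface, if the arm or the gripper's body presses on something with over 40 N, if the wrist force passes 120 N, or if a joint passes its speed limit or range.

## Working session

There is one attempt and no reset: what is moved stays moved. The work goes in short steps, Python scripts to look and compute and a tool call to move; the robot and the scene stay as the last step left them, time stands still between calls to the robot, and variables do not carry over. Pictures are saved under pics/ and viewed, at most 10 in all, crops included, and the job is handed in when it is done.

Besides the shell and the picture viewer there is one more tool, called after ">>>" as name(argument=value, ...), one argument or row to a line, values as JSON. arm_command: Moves the arm, as the interface text tells. Its arguments: {"type":"object","properties":{"plan":{"type":"array","items":{"type":"number"}},"force":{"type":"number"}},"required":["plan"]}

```bash
ls; mkdir -p pics
cat > h.py <<'E'
import numpy as np, cv2
from rig import robot
def get(n):
    d=robot.get_image(n); d['R']=cv2.Rodrigues(np.array(d['rvec'],float))[0]; d['t']=np.array(d['tvec'],float).ravel()
    d['f']=200/np.tan(np.radians(d['fovy'])/2); return d
def cloud(d):
    z=d['z_map']; v,u=np.mgrid[0:400,0:640]
    c=np.stack([(u-d['cx'])/d['f']*z,(v-d['cy'])/d['f']*z,z],-1)
    P=(c-d['t'])@d['R']; P[z<=0]=np.nan; return P
def ray(d,u,v,h):
    r=d['R'].T@np.array([(u-d['cx'])/d['f'],(v-d['cy'])/d['f'],1]); c=-d['R'].T@d['t']
    return c+r*(h-c[2])/r[2]
def proj(d,P):
    c=np.atleast_2d(P)@d['R'].T+d['t']; return c[:,:2]/c[:,2:]*d['f']+[d['cx'],d['cy']]
E
python3 - <<'E'
from h import *
for n in('scene','top'):
    d=get(n); cv2.imwrite(f'pics/{n}0.png',d['img']); np.savez(f'{n}.npz',**{k:v for k,v in d.items()})
    print(n,-d['R'].T@d['t'],d['f'],d['cx'],d['cy'],d['R'][2],np.mean(d['z_map']>0))
print(robot.read_state())
E
```

```text
pics
scene [-433.94485607 -704.37042183  923.835151  ] 451.70512824493676 317.05709400023653 197.7657249379833 [ 0.64990082  0.51629863 -0.5577317 ] 0.9959921875
top [ 428.48642848   42.63863972 1203.17786645] 433.0406368150206 327.79474835544744 199.89916198059873 [ 0.0652565   0.01620191 -0.99773698] 0.996125
{'clock': 0.1, 'joint_pos': array([ 9.08877996e-01,  1.58990318e-01,  1.59812709e+00, -7.07807179e-07,
        1.38617620e+00, -2.10085933e-01]), 'qd': array([-0.00139149, -0.00109129, -0.00234451, -0.00036258,  0.00071635,
       -0.00071428]), 'joint_efforts': array([-1.06166888e-03, -3.96988249e+01, -3.32338715e+01, -3.20931067e-04,
        4.13165966e-03,  2.83094998e-06]), 'eef_pos': array([250.72477212, 516.85491752, 230.40252349]), 'ee_rot': array([ 2.23999229e-01,  9.74588950e-01, -7.71059437e-04, -3.58857287e-04]), 'force': array([ 0.16989533, -0.09561824, -0.03481041]), 'wrist_torque': array([ 0.05050014, -0.05140015,  0.03475443]), 'gripper_force': 0.0, 'grip_width': 85.49079629658426}
```

View pics/scene0.png

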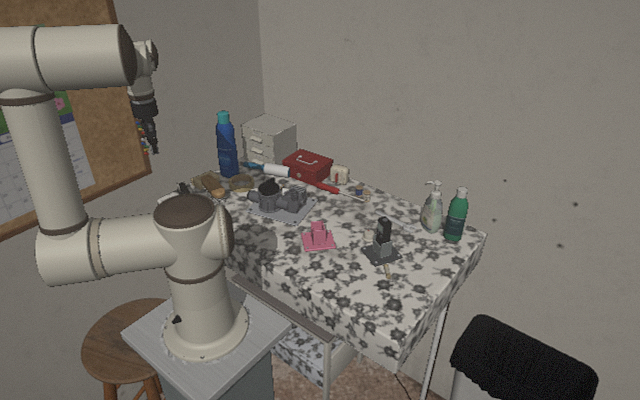

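View pics/top0.png

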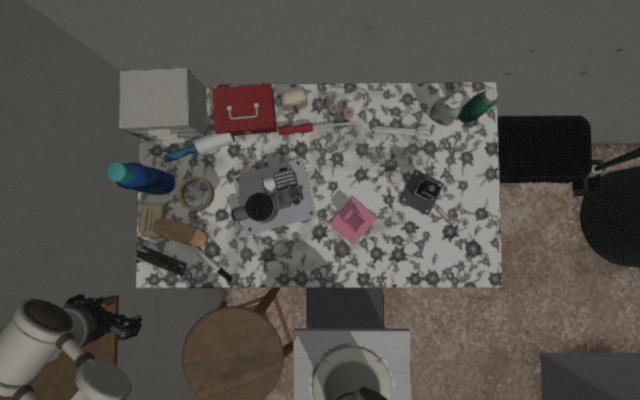

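The scene view shows the pump at (280,200), the pink decoy at (318,237), and the black tester in its dark stand at (382,242). The top view shows the pump at (273,195) with its cap at (262,207), the real stand at (421,192) and the pink one at (353,221). I take the dark one as the real stand because it has a dark foot and a black tester in it. Next I'll confirm that with a crop.

Run:
```python
from h import *
S=dict(np.load('scene.npz'));T=dict(np.load('top.npz'))
def crop(d,u,v,w,h,k): return cv2.resize(cv2.convertScaleAbs(d['img'][v:v+h,u:u+w],alpha=1.6,beta=15),(w*k,h*k),interpolation=cv2.INTER_CUBIC)
a=crop(T,228,152,100,75,4);b=crop(T,390,155,100,75,4)
c=crop(S,240,165,100,75,4);e=crop(S,340,200,100,75,4)
cv2.imwrite('pics/c1.png',np.vstack([np.hstack([a,b]),np.hstack([c,e])]))
P=cloud(T);Q=cloud(S)
for nm,D,box in(('T',P,(228,155,328,235)),('Tst',P,(395,160,450,220)),('S',Q,(240,165,340,240)),('Sst',Q,(350,200,410,270))):
    u0,v0,u1,v1=box; z=D[v0:v1,u0:u1,2]; print(nm,np.nanpercentile(z,[1,20,50,80,99]).round(1))
# tall point clusters
def cl(D,box,lo,hi,n):
    u0,v0,u1,v1=box; X=D[v0:v1,u0:u1]; m=(X[...,2]>lo)&(X[...,2]<hi); k,l,st,c=cv2.connectedComponentsWithStats(m.astype(np.uint8))
    for i in range(1,k):
        if st[i,4]>4: print(n,lo,st[i],X[l==i].mean(0).round(1),X[l==i].min(0).round(0),X[l==i].max(0).round(0))
cl(P,(228,155,328,235),86,125,'T');cl(P,(228,155,328,235),104,125,'T');cl(P,(395,160,450,220),110,150,'Tst')
cl(Q,(240,165,340,240),86,125,'S');cl(Q,(240,165,340,240),104,125,'S');cl(Q,(350,200,410,270),110,150,'Sst')
```

```text
T [ -3.3   1.1   9.6  58.8 117. ]
Tst [ -3.3   0.6   4.   12.3 134. ]
S [ -4.1  -0.    7.6  45.4 106.7]
Sst [ -3.7  -0.6   1.8  10.1 131.2]
T 86 [59 31  4  2  5] [536.9 162.6  88.6] [535. 159.  87.] [538. 166.  90.]
T 86 [ 17  37  28  29 617] [485.9 237.9  97.7] [450. 204.  87.] [522. 275. 124.]
T 86 [63 38 10 12 80] [504.2 143.  103.8] [490. 131.  86.] [520. 155. 116.]
T 104 [ 27  40   6  22 119] [485.9 237.8 117.1] [460. 233. 104.] [513. 244. 124.]
T 104 [63 40 10 10 47] [501.5 142.7 110.1] [490. 131. 104.] [513. 154. 116.]
Tst 110 [ 25  20  20  17 216] [ 527.2 -192.8  129.9] [ 508. -216.  111.] [ 547. -172.  139.]
S 86 [ 19  12  21  17 235] [479.7 229.9  99. ] [449. 201.  86.] [524. 277. 122.]
S 86 [50 23  8 10 63] [499.9 139.1 101.4] [487. 128.  86.] [538. 160. 115.]
S 104 [23 12 13 11 66] [481.9 233.9 114. ] [456. 227. 104.] [511. 245. 122.]
S 104 [50 23  7  6 28] [500.2 140.4 108.3] [488. 128. 104.] [511. 154. 115.]
Sst 110 [ 28  16  15  14 153] [ 520.3 -200.4  125.9] [ 501. -220.  110.] [ 545. -175.  136.]
```

View pics/c1.png

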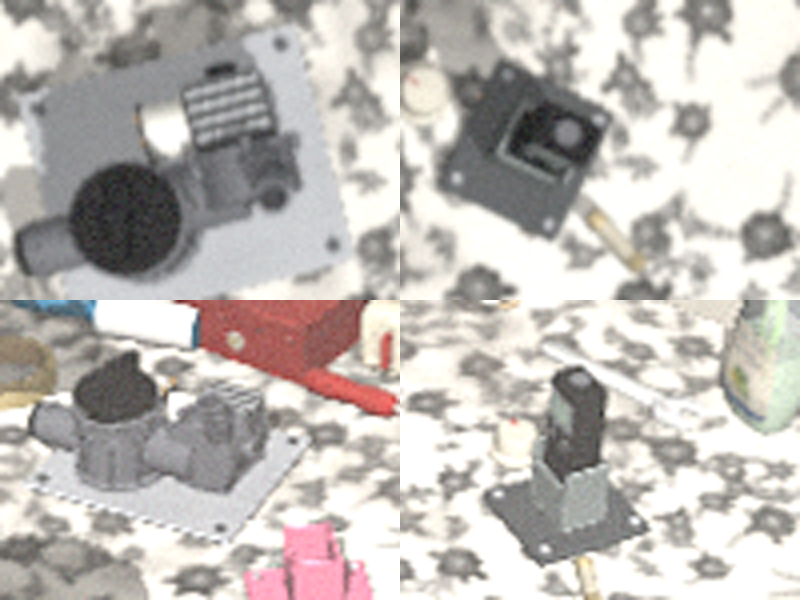

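The crops confirm the real stand: dark foot, grey pocket, and a black tester with its screen on the left side in the scene view (crop 560,415). The cap bar runs nearly vertical in the top view, and the spigot mouth is at about (296,197) there. Next come the yaws and centres.

Run:
```python
from h import *
S=dict(np.load('scene.npz'));T=dict(np.load('top.npz'))
P=cloud(T);Q=cloud(S)
def sel(D,box,lo,hi):
    u0,v0,u1,v1=box; X=D[v0:v1,u0:u1].reshape(-1,3); return X[(X[:,2]>lo)&(X[:,2]<hi)]
def rect(X,q=''):
    r=cv2.minAreaRect(X[:,:2].astype(np.float32)); print(q,np.round(r[0],1),np.round(r[1],1),round(r[2],1),len(X))
# colour masks -> rays on plane
def cm(d,box,h,f,q):
    u0,v0,u1,v1=box; m=f(d['img'][v0:v1,u0:u1].astype(int)).astype(np.uint8)
    m=cv2.morphologyEx(m,cv2.MORPH_OPEN,np.ones((3,3)));k,l,st,c=cv2.connectedComponentsWithStats(m); i=1+np.argmax(st[1:,4])
    cs=max(cv2.findContours((l==i).astype(np.uint8),0,1)[0],key=cv2.contourArea)[:,0]
    X=np.array([ray(d,u+u0,v+v0,h) for u,v in cs]);rect(X,q)
print('table z', np.nanmedian(P[240:280,380:480,2]),np.nanmedian(Q[280:300,340:400,2]))
# height of plate / foot: 
X=sel(P,(232,155,320,240),3,14)
print('plate z',np.median(X[:,2]))
for nm,D,b in(('T',P,(225,152,325,240)),('S',Q,(235,165,335,245))):
    u0,v0,u1,v1=b; m=(D[v0:v1,u0:u1,2]>4.5).astype(np.uint8); m=cv2.morphologyEx(m,cv2.MORPH_OPEN,np.ones((3,3)))
    k,l,st,c=cv2.connectedComponentsWithStats(m);l=l==1+np.argmax(st[1:,4])
    X=D[v0:v1,u0:u1][l]; X=X[X[:,2]<16]; rect(X,'plate '+nm); 
for nm,D,b in(('T',P,(395,160,450,225)),('S',Q,(350,205,415,272))):
    u0,v0,u1,v1=b; m=(D[v0:v1,u0:u1,2]>5).astype(np.uint8); m=cv2.morphologyEx(m,cv2.MORPH_OPEN,np.ones((3,3)))
    k,l,st,c=cv2.connectedComponentsWithStats(m);l=l==1+np.argmax(st[1:,4])
    X=D[v0:v1,u0:u1][l]; rect(X[X[:,2]<16],'foot '+nm); print(np.median(X[X[:,2]<16][:,2]))
    Y=sel(D,b,122,145); rect(Y,'tester '+nm);print(np.median(Y[:,2]))
    Y=sel(D,b,50,145); rect(Y,'holster>50 '+nm)
cm(T,(395,160,450,225),8,lambda i:i.max(2)<75,'foot colour')
for nm,D,b in(('T',P,(228,155,328,235)),('S',Q,(240,165,340,240))):
    X=sel(D,b,84,104); X=X[X[:,1]>190]
    (c,r)=cv2.minEnclosingCircle(X[:,:2].astype(np.float32));print('cap',nm,c,r,np.median(X[:,2]))
    X=sel(D,b,107,128);X=X[X[:,1]>190]; rect(X,'bar');w=np.linalg.svd(X[:,:2]-X[:,:2].mean(0))[2][0];print(np.degrees(np.arctan2(w[1],w[0])),np.median(X[:,2]))
```

```text
table z 1.5157237672563888 0.4515435793083434
plate z 10.05751544953884
plate T [519.9 212.3] [172.7 201.5] 14.8 2377
plate S [507.6 261.8] [183.4 317.8] 11.8 790
foot T [ 527.9 -195.1] [92.8 99.2] 63.4 688
9.779668081737462
tester T [ 528.3 -195.2] [41.1 28.9] 61.0 191
132.21536106671786
holster>50 T [ 528.3 -194.9] [51.1 38. ] 62.9 341
foot S [ 583.5 -178. ] [283.  136.7] 12.3 568
8.90139919991406
tester S [ 524.7 -197.8] [42.2 31.1] 59.6 112
130.07209326144334
holster>50 S [ 525.9 -196.1] [58.4 38.2] 64.2 419
foot colour [ 534.3 -186.3] [110.5 103. ] 62.6 144
cap T (486.83880615234375, 239.77166748046875) 37.31475067138672 93.10144761441924
bar [486.2 238.5] [53.1 10.7] 0.2 107
-179.58379435813347 118.38824185380325
cap S (483.5942077636719, 236.6332244873047) 40.678802490234375 92.34198413018174
bar [483.6 234.5] [55.9 15.8] 5.6 57
-178.24804728060553 115.74957087688533
```

>>> arm_command(
  plan=[1, -0.033, -0.015, 0, 0, 0, 0, 1, -0.033, -0.015, 0, 0, 0, 0, 1, -0.033, -0.015, 0, 0, 0, 0, 1, -0.033, -0.015, 0, 0, 0, 0, 1, -0.033, -0.015, 0, 0, 0, 0, 1, -0.033, -0.015, 0, 0, 0, 0, 1, -0.033, -0.015, 0, 0, 0, 0, 1, -0.033, -0.015, 0, 0, 0, 0, 1, -0.033, -0.015, 0, 0, 0, 0, 1, -0.033, -0.015, 0, 0, 0, 0],
  force=60,
)

```text
clock: 1.1
eef_pos: [482.9, 236.9, 230.9]
ee_rot: [0.224, 0.975, -0.0, -0.0]
force: [-0.1, 0.2, 0.1]
grip_width: 85.3
gripper_force: 0.0
```

>>> arm_command(
  plan=[1, 0, 0, 0, 0, 0, -0.094, 1, 0, 0, 0, 0, 0, -0.094, 1, 0, 0, 0, 0, 0, -0.094, 1, 0, 0, 0, 0, 0, -0.094, 1, 0, 0, 0, 0, 0, -0.094, 1, 0, 0, 0, 0, 0, 0],
)

```text
clock: 1.7
eef_pos: [482.1, 238.2, 230.8]
ee_rot: [-0.009, 1.0, -0.0, -0.001]
force: [0.4, -0.5, -0.8]
grip_width: 85.5
gripper_force: 0.0
```

```bash
cat >> h.py <<'E'
from scipy.spatial.transform import Rotation as Ro
def down(ang): # tool pointing down, tool y at world angle ang (deg)
    a=np.radians(ang); y=np.array([np.cos(a),np.sin(a),0]); z=np.array([0,0,-1.]); return np.stack([np.cross(y,z),y,z],1)
def go(pos,R):
    s=robot.read_state(); A=Ro.from_quat(s['ee_rot']); p=np.array(s['eef_pos'])
    print('t',s['clock'],'pos',p.round(1),'d_tool(mm)',A.inv().apply(np.array(pos)-p).round(1),'rotvec',(A.inv()*Ro.from_matrix(R)).as_rotvec().round(4),'F',np.round(s['force'],1),'w',round(s['grip_width'],1),'gf',round(s['gripper_force'],1),'q',np.round(s['joint_pos'],2))
E
python3 - <<'E'
from h import *
go([485.5,238,96],down(91))
# where do cameras see gripper? lowest fingertips in the top view vs expectation
T=dict(np.load('top.npz'))
print('mouth',ray(T,295.5,200.2,110))
d=get('scene');cv2.imwrite('pics/s1.png',cv2.resize(d['img'][100:250,200:360],(800,750))[:600])
E
```

```text
t 1.7 pos [482.1 238.2 230.8] d_tool(mm) [ -3.5  -0.2 134.8] rotvec [-0.0002 -0.001   0.001 ] F [ 0.4 -0.5 -0.8] w 85.5 gf 0.0 q [ 0.23  0.06  1.7   0.    1.38 -1.36]
mouth [499.5826834  142.21069248 110.        ]
```

View pics/s1.png

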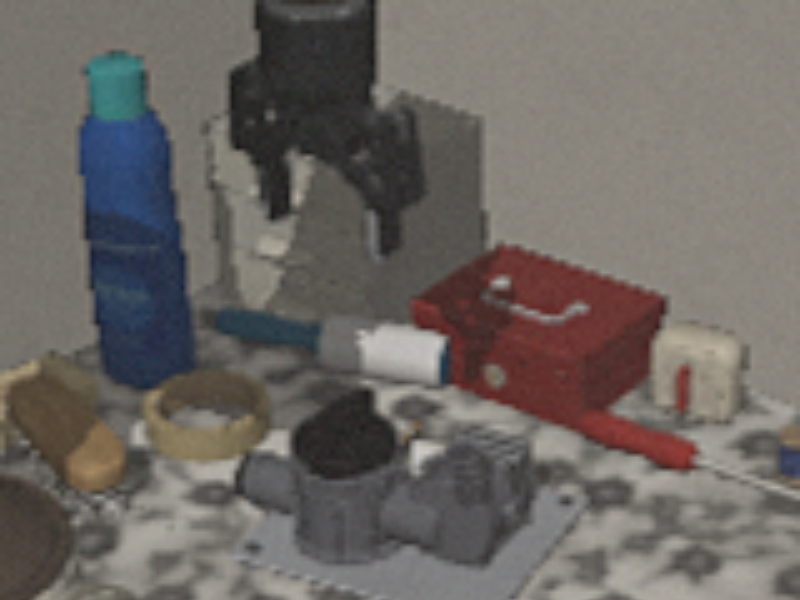

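>>> arm_command(
  plan=[1, -0.0035, 0, 0.025, 0, 0, 0, 1, 0, 0, 0.025, 0, 0, 0, 1, 0, 0, 0.025, 0, 0, 0, 0.6, 0, 0, 0.025, 0, 0, 0, 0.6, 0, 0, 0.015, 0, 0, 0, 0.6, 0, 0, 0.01, 0, 0, 0, 0.6, 0, 0, 0.01, 0, 0, 0, 0.6, 0, 0, 0, 0, 0, 0, 0.6, 0, 0, 0, 0, 0, 0],
)

```text
clock: 2.65
eef_pos: [486.5, 238.5, 97.0]
ee_rot: [-0.009, 1.0, 0.0, 0.001]
force: [-0.1, 0.1, 0.1]
grip_width: 51.2
gripper_force: 0.0
```

>>> arm_command(
  plan=[0, 0, 0, 0, 0, 0, 0, 0, 0, 0, 0, 0, 0, 0, 0, 0, 0, 0, 0, 0, 0, 0, 0, 0, 0, 0, 0, 0, 0, 0, 0, 0, 0, 0, 0, 0, 0, 0, 0, 0, 0, 0, 0, 0, 0, 0, 0, 0, 0],
)

```text
clock: 3.35
eef_pos: [486.4, 238.6, 96.6]
ee_rot: [-0.009, 1.0, 0.0, 0.001]
force: [0.5, 0.5, 1.3]
grip_width: 10.6
gripper_force: 61.1
```

Run:
```python
from h import *
go([485.5,238,96],down(91))
```

```text
t 3.35 pos [486.4 238.6  96.6] d_tool(mm) [ 0.9 -0.5  0.6] rotvec [0.0005 0.0011 0.0007] F [0.5 0.5 1.3] w 10.6 gf 61.1 q [ 0.23  0.22  1.81  0.    1.11 -1.36]
```

>>> arm_command(
  plan=[0, 0, 0, 0.0015, 0, 0, 0, 0, 0, 0, 0.0015, 0, 0, 0, 0, 0, 0, 0.0015, 0, 0, 0, 0, 0, 0, 0.0015, 0, 0, 0, 0, 0, 0, 0.001, 0, 0, 0, 0, 0, 0, 0, 0, 0, 0],
)

```text
clock: 3.95
eef_pos: [486.4, 238.5, 89.9]
ee_rot: [-0.009, 1.0, 0.0, 0.0]
force: [-0.5, 0.6, 5.6]
grip_width: 10.5
gripper_force: 61.7
```

>>> arm_command(
  plan=[0, 0, 0, 0, 0, 0, 0.1, 0, 0, 0, 0, 0, 0, 0.1, 0, 0, 0, 0, 0, 0, 0.1, 0, 0, 0, 0, 0, 0, 0.1, 0, 0, 0, 0, 0, 0, 0.1, 0, 0, 0, 0, 0, 0, 0.1, 0, 0, 0, 0, 0, 0, 0.1, 0, 0, 0, 0, 0, 0, 0.1],
)

```text
clock: 4.75
eef_pos: [485.9, 237.4, 89.7]
ee_rot: [0.383, 0.924, -0.001, 0.0]
force: [-1.3, -3.3, 7.7]
grip_width: 11.0
gripper_force: 61.9
```

Run:
```python
from h import *
s=robot.read_state();print(s['wrist_torque'])
go([486.4,238.6,89.9],down(91-76.5))
```

```text
[-0.47921895  0.27000611  0.01545913]
t 4.75 pos [485.9 237.4  89.7] d_tool(mm) [ 0.5  1.2 -0.2] rotvec [-0.0015  0.0016  0.5324] F [-1.3 -3.3  7.7] w 11.0 gf 61.9 q [ 0.23  0.23  1.81 -0.    1.1  -0.55]
```

>>> arm_command(
  plan=[0, 0, 0, 0, 0, 0, 0.1, 0, 0, 0, 0, 0, 0, 0.1, 0, 0, 0, 0, 0, 0, 0.1, 0, 0, 0, 0, 0, 0, 0.1, 0, 0, 0, 0, 0, 0, 0.05, 0, 0, 0, 0, 0, 0, 0],
)

```text
clock: 5.35
eef_pos: [485.3, 237.1, 89.3]
ee_rot: [0.578, 0.816, -0.002, -0.0]
force: [-2.4, -4.5, 7.2]
grip_width: 10.6
gripper_force: 62.0
```

Run:
```python
from h import *
s=robot.read_state();print(s['wrist_torque'])
go([486.4,238.6,89.9],down(91-76.5))
```

```text
[-0.68915499  0.45342057 -0.0792337 ]
t 5.35 pos [485.3 237.1  89.3] d_tool(mm) [ 1.1  1.5 -0.6] rotvec [-0.0028  0.0021  0.0853] F [-2.4 -4.5  7.2] w 10.6 gf 62.0 q [ 0.23  0.23  1.82 -0.    1.1  -0.11]
```

>>> arm_command(
  plan=[0, 0, 0, 0, 0, 0, 0.04, 0, 0, 0, 0, 0, 0, 0.04, 0, 0, 0, 0, 0, 0, 0.03, 0, 0, 0, 0, 0, 0, 0],
)

```text
clock: 5.75
eef_pos: [485.2, 237.0, 89.3]
ee_rot: [0.621, 0.784, -0.002, 0.0]
force: [-2.9, -4.4, 7.8]
grip_width: 10.7
gripper_force: 62.1
```

Run:
```python
from h import *
s=robot.read_state();print(s['wrist_torque'])
go([486.4,238.6,89.9],down(91-76.5))
```

```text
[-0.65557272  0.46108867  0.4094515 ]
t 5.75 pos [485.2 237.   89.3] d_tool(mm) [ 1.3  1.5 -0.6] rotvec [-0.003   0.0026 -0.0229] F [-2.9 -4.4  7.8] w 10.7 gf 62.1 q [ 0.23  0.23  1.82 -0.    1.1   0.  ]
```

>>> arm_command(
  plan=[0, 0, 0, 0, 0, 0, 0.04, 0, 0, 0, 0, 0, 0, 0.02, 0, 0, 0, 0, 0, 0, 0, 0, 0, 0, 0, 0, 0, 0],
)

```text
clock: 6.15
eef_pos: [485.1, 237.0, 89.3]
ee_rot: [0.643, 0.766, -0.002, 0.0]
force: [-3.8, -3.9, 8.7]
grip_width: 10.5
gripper_force: 66.1
```

Run:
```python
from h import *
s=robot.read_state();print(s['wrist_torque'])
go([486.4,238.6,89.9],down(91-76.5))
```

```text
[-0.66960448  0.59353466  1.226228  ]
t 6.15 pos [485.1 237.   89.3] d_tool(mm) [ 1.4  1.5 -0.6] rotvec [-0.0029  0.0033 -0.08  ] F [-3.8 -3.9  8.7] w 10.5 gf 66.1 q [ 0.23  0.23  1.82 -0.    1.1   0.06]
```

>>> arm_command(
  plan=[0.5, 0, 0, 0, 0, 0, 0, 0.5, 0, 0, 0, 0, 0, 0, 0.5, 0, 0, 0, 0, 0, 0, 0.5, 0, 0, 0, 0, 0, 0, 0.5, 0, 0, -0.03, 0, 0, 0, 0.6, 0, 0, -0.04, 0, 0, 0, 0.7, 0, 0, -0.04, 0, 0, 0, 0.8, 0, 0, -0.03, 0, 0, 0],
)

```text
clock: 6.95
eef_pos: [486.5, 238.5, 231.9]
ee_rot: [0.645, 0.764, 0.001, 0.001]
force: [0.5, 0.4, -0.3]
grip_width: 68.4
gripper_force: 0.0
```

>>> arm_command(
  plan=[0.8, 0.032, -0.038, 0, 0, 0, -0.1, 0.8, 0.026, -0.04, 0, 0, 0, -0.1, 0.8, 0, -0.04, 0, 0, 0, -0.1, 0.8, 0, -0.04, 0, 0, 0, -0.1, 0.8, 0, -0.04, 0, 0, 0, -0.1, 0.8, 0, 0, 0, 0, 0, 0],
)

```text
clock: 7.55
eef_pos: [287.4, 222.6, 228.3]
ee_rot: [0.435, 0.901, -0.0, -0.0]
force: [0.9, 0.4, -0.7]
grip_width: 68.3
gripper_force: 0.0
```

Run:
```python
from h import *
go([526.5,-196.5,200],down(62.5))
T=get('top');P=cloud(T)[155:235,228:328].reshape(-1,3)
X=P[(P[:,1]>200)&(P[:,2]>100)&(P[:,2]<130)];print(cv2.minAreaRect(X[:,:2].astype(np.float32)),np.median(X[:,2]),len(X))
X=P[(P[:,1]>200)&(P[:,2]>79)&(P[:,2]<97)];print('disc',np.median(X[:,2]),len(X))
cv2.imwrite('pics/t2.png',cv2.resize(cv2.convertScaleAbs(T['img'][120:270,200:400],alpha=1.5,beta=10),(800,600)))
```

```text
t 7.55 pos [287.4 222.6 228.3] d_tool(mm) [-476.9  -73.4   28.4] rotvec [-1.100e-03 -3.000e-04 -4.195e-01] F [ 0.9  0.4 -0.7] w 68.3 gf 0.0 q [ 0.32 -0.44  2.14 -0.    1.45 -0.35]
((486.2050476074219, 239.09811401367188), (12.078110694885254, 53.263980865478516), 14.626504898071289) 111.56073113878074 107
disc 86.36356183877896 543
```

View pics/t2.png

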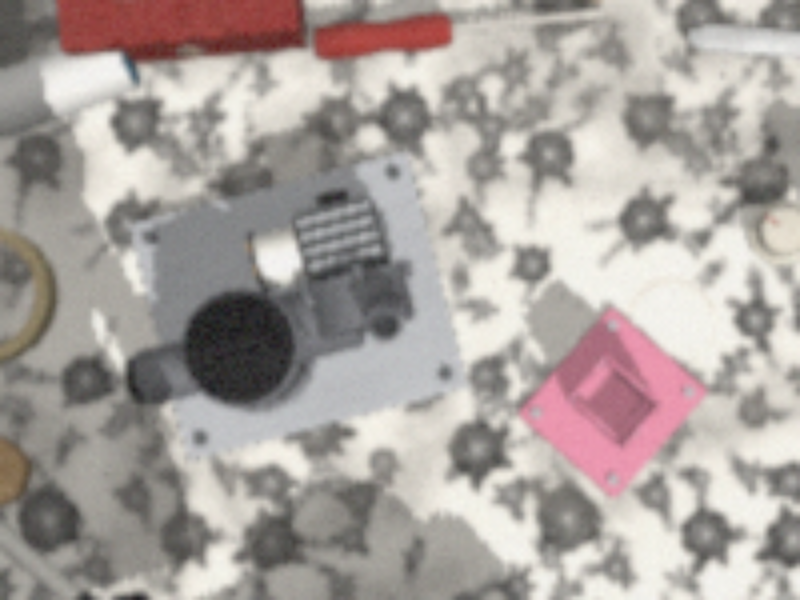

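The bar now lies at 104.6°, along the pump's y, and has sunk 6.8 mm, so the cap is home. On to the tester.

>>> arm_command(
  plan=[0.8, -0.047, -0.007, 0, 0, 0, 0, 0.8, -0.047, -0.007, 0, 0, 0, 0, 0.8, -0.047, -0.007, 0, 0, 0, 0, 0.8, -0.047, -0.007, 0, 0, 0, 0, 0.8, -0.047, -0.007, 0, 0, 0, 0, 0.8, -0.047, -0.007, 0, 0, 0, 0, 0.8, -0.047, -0.007, 0, 0, 0, 0, 0.8, -0.047, -0.007, 0, 0, 0, 0, 0.8, -0.047, -0.007, 0, 0, 0, 0, 0.8, -0.047, -0.007, 0, 0, 0, 0],
)

```text
clock: 8.6
eef_pos: [529.3, -190.9, 228.5]
ee_rot: [0.437, 0.9, 0.0, -0.0]
force: [0.6, 0.9, 0.5]
grip_width: 68.3
gripper_force: 0.0
```

>>> arm_command(
  plan=[0.8, 0, 0, 0, 0, 0, -0.1, 0.8, 0, 0, 0, 0, 0, -0.1, 0.8, 0, 0, 0, 0, 0, -0.1, 0.8, 0, 0, 0, 0, 0, -0.1, 0.8, 0, 0, 0, 0, 0, -0.02, 0.8, 0, 0, 0, 0, 0, 0],
)

```text
clock: 9.2
eef_pos: [528.1, -188.6, 228.8]
ee_rot: [0.24, 0.971, 0.0, -0.0]
force: [-0.3, -0.9, -0.8]
grip_width: 68.1
gripper_force: 0.0
```

Run:
```python
from h import *
go([526.5,-196.5,92],down(62.5))
```

```text
t 9.2 pos [ 528.1 -188.6  228.8] d_tool(mm) [ -2.3  -7.8 136.8] rotvec [ 0.0001 -0.0003 -0.0039] F [-0.3 -0.9 -0.8] w 68.1 gf 0.0 q [-0.56  0.12  1.64  0.    1.38 -1.65]
```

>>> arm_command(
  plan=[0.8, -0.0023, -0.0078, 0.02, 0, 0, 0, 0.8, 0, 0, 0.025, 0, 0, 0, 0.8, 0, 0, 0.025, 0, 0, 0, 0.8, 0, 0, 0.025, 0, 0, 0, 0.8, 0, 0, 0.02, 0, 0, 0, 0.8, 0, 0, 0.012, 0, 0, 0, 0.8, 0, 0, 0.01, 0, 0, 0, 0.8, 0, 0, 0, 0, 0, 0],
)

```text
clock: 10.0
eef_pos: [525.5, -195.9, 91.2]
ee_rot: [0.239, 0.971, 0.0, -0.001]
force: [-0.9, -0.3, 0.2]
grip_width: 68.7
gripper_force: 0.0
```

>>> arm_command(
  plan=[0, 0, 0, 0, 0, 0, 0, 0, 0, 0, 0, 0, 0, 0, 0, 0, 0, 0, 0, 0, 0, 0, 0, 0, 0, 0, 0, 0, 0, 0, 0, 0, 0, 0, 0, 0, 0, 0, 0, 0, 0, 0],
  force=40,
)

```text
clock: 10.6
eef_pos: [526.9, -196.7, 93.6]
ee_rot: [0.239, 0.971, -0.0, 0.001]
force: [-0.2, 0.6, 5.4]
grip_width: 39.8
gripper_force: 41.1
```

Run:
```python
from h import *
go([526.5,-196.5,92],down(62.5))
print(robot.read_state()['wrist_torque'])
```

```text
t 10.6 pos [ 526.9 -196.7   93.6] d_tool(mm) [0.4 0.1 1.6] rotvec [-0.0002  0.0025 -0.0019] F [-0.2  0.6  5.4] w 39.8 gf 41.1 q [-0.57  0.27  1.75  0.    1.11 -1.66]
[-0.00126092  0.0223542  -0.01896057]
```

>>> arm_command(
  plan=[0, 0, 0, -0.005, 0, 0, 0, 0, 0, 0, -0.015, 0, 0, 0, 0, 0, 0, -0.02, 0, 0, 0, 0, 0, 0, -0.025, 0, 0, 0, 0, 0, 0, -0.03, 0, 0, 0, 0, 0, 0, -0.03, 0, 0, 0, 0, 0, 0, -0.03, 0, 0, 0, 0, 0, 0, -0.015, 0, 0, 0, 0, 0, 0, 0, 0, 0, 0],
  force=60,
)

```text
clock: 11.5
eef_pos: [526.9, -196.8, 265.1]
ee_rot: [0.239, 0.971, -0.001, 0.002]
force: [0.5, 0.0, -1.2]
grip_width: 39.4
gripper_force: 61.1
```

```bash
cat >> h.py <<'E'
yaw=np.radians(14.7); px=np.array([np.cos(yaw),np.sin(yaw),0]); py=np.array([-np.sin(yaw),np.cos(yaw),0])
mz=-np.sin(np.radians(20))*px+np.cos(np.radians(20))*np.array([0,0,1.])
def seatR(ang): # tool z=-mz, tool y near world angle ang
    z=-mz; a=np.radians(ang); y=np.array([np.cos(a),np.sin(a),0]); y-=y@z*z; y/=np.linalg.norm(y); return np.stack([np.cross(y,z),y,z],1)
E
python3 - <<'E'
from h import *
M=np.array([499.5,141,110])
for ang in (62.5,104.7,40,15): 
    # nose_seat is 75+19 below grasp, TCP 19 below grasp -> seat 75 ahead of TCP
    print(ang); go(M+mz*(75+60),seatR(ang))
d=get('scene');Q=cloud(d);cv2.imwrite('pics/s3.png',cv2.resize(cv2.convertScaleAbs(d['img'][130:250,310:470],alpha=1.5,beta=10),(800,600)))
# tester z extents in view
E
```

```text
62.5
t 11.5 pos [ 526.9 -196.8  265.1] d_tool(mm) [215.1 255.6  27.2] rotvec [-0.2312 -0.2574 -0.0318] F [ 0.5  0.  -1.2] w 39.4 gf 61.1 q [-0.57  0.1   1.59 -0.    1.44 -1.66]
104.7
t 11.5 pos [ 526.9 -196.8  265.1] d_tool(mm) [215.1 255.6  27.2] rotvec [-0.1309 -0.3288 -0.7303] F [ 0.5  0.  -1.2] w 39.4 gf 61.1 q [-0.57  0.1   1.59 -0.    1.44 -1.66]
40
t 11.5 pos [ 526.9 -196.8  265.1] d_tool(mm) [215.1 255.6  27.2] rotvec [-0.2792 -0.2076  0.3633] F [ 0.5  0.  -1.2] w 39.4 gf 61.1 q [-0.57  0.1   1.59 -0.    1.44 -1.66]
15
t 11.5 pos [ 526.9 -196.8  265.1] d_tool(mm) [215.1 255.6  27.2] rotvec [-0.3266 -0.1416  0.819 ] F [ 0.5  0.  -1.2] w 39.4 gf 61.1 q [-0.57  0.1   1.59 -0.    1.44 -1.66]
```

View pics/s3.png

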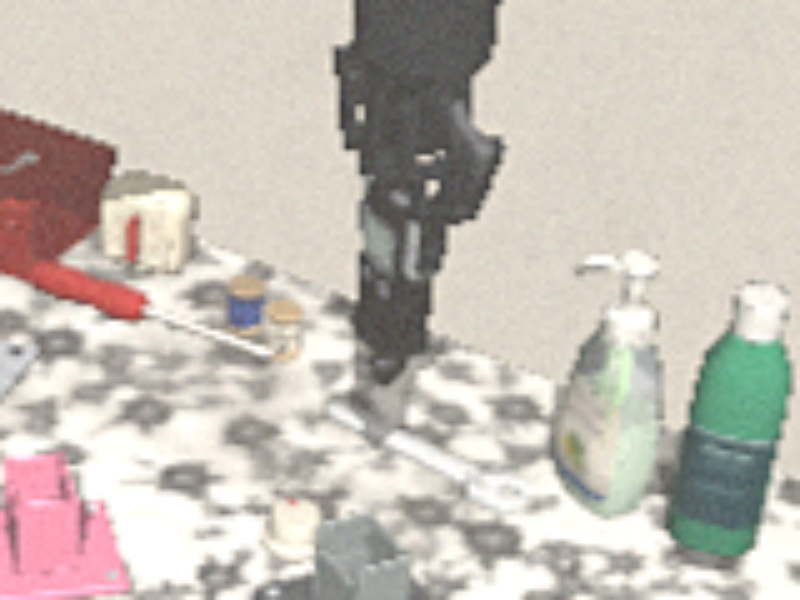

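>>> arm_command(
  plan=[0, 0.0215, 0.0255, 0.0027, 0, 0, 0, 0, 0.0215, 0.0255, 0.0027, 0, 0, 0, 0, 0.0215, 0.0255, 0.0027, 0, 0, 0, 0, 0.0215, 0.0255, 0.0027, 0, 0, 0, 0, 0.0215, 0.0255, 0.0027, 0, 0, 0, 0, 0.0215, 0.0255, 0.0027, 0, 0, 0, 0, 0.0215, 0.0255, 0.0027, 0, 0, 0, 0, 0.0215, 0.0255, 0.0027, 0, 0, 0, 0, 0.0215, 0.0255, 0.0027, 0, 0, 0, 0, 0.0215, 0.0255, 0.0027, 0, 0, 0],
)

```text
clock: 12.55
eef_pos: [451.6, 130.6, 232.7]
ee_rot: [0.239, 0.971, -0.001, -0.002]
force: [0.2, -0.9, -2.2]
grip_width: 39.7
gripper_force: 61.2
```

>>> arm_command(
  plan=[0, 0, 0, 0, -0.046, -0.051, -0.006, 0, 0, 0, 0, -0.046, -0.051, -0.006, 0, 0, 0, 0, -0.046, -0.051, -0.006, 0, 0, 0, 0, -0.046, -0.051, -0.006, 0, 0, 0, 0, -0.046, -0.051, -0.006, 0, 0, 0, 0, 0, 0, 0, 0, 0, 0, 0, 0, 0, 0],
)

```text
clock: 13.25
eef_pos: [452.6, 129.3, 233.7]
ee_rot: [0.221, 0.961, 0.08, 0.149]
force: [-1.1, -0.3, -1.3]
grip_width: 39.1
gripper_force: 61.7
```

Run:
```python
from h import *
M=np.array([499.5,141,110])
go(M+mz*(75+60),seatR(62.5))
s=robot.read_state();p=s['eef_pos'];A=Ro.from_quat(s['ee_rot'])
seat=p+A.apply([0,0,75]);tip=p+A.apply([0,0,84]);print('seat',seat,'tip',tip)
for n in('scene','top'):
    d=get(n);np.savez(n+'4.npz',**d);print(n,'proj seat',proj(d,seat),'tip',proj(d,tip),'mouth',proj(d,M))
    if n=='scene': a=cv2.resize(cv2.convertScaleAbs(d['img'][140:215,245:345],alpha=1.7,beta=15),(800,600),interpolation=cv2.INTER_CUBIC);cv2.imwrite('pics/s4.png',a)
```

```text
t 13.25 pos [452.6 129.3 233.7] d_tool(mm) [-2.7  1.6 -2.3] rotvec [-0.0031 -0.01   -0.0038] F [-1.1 -0.3 -1.3] w 39.1 gf 61.7 q [-0.05 -0.42  2.15  0.12  1.09 -1.21]
seat [476.62513068 135.89695596 162.94726452] tip [479.51395293 136.69379094 154.46081886]
scene proj seat [[288.72136169 179.5451474 ]] tip [[289.20501857 181.34337884]] mouth [[292.60500145 189.85926233]]
top proj seat [[296.10611997 208.28597971]] tip [[296.09278176 207.25867224]] mouth [[295.97725573 200.23047304]]
```

View pics/s4.png

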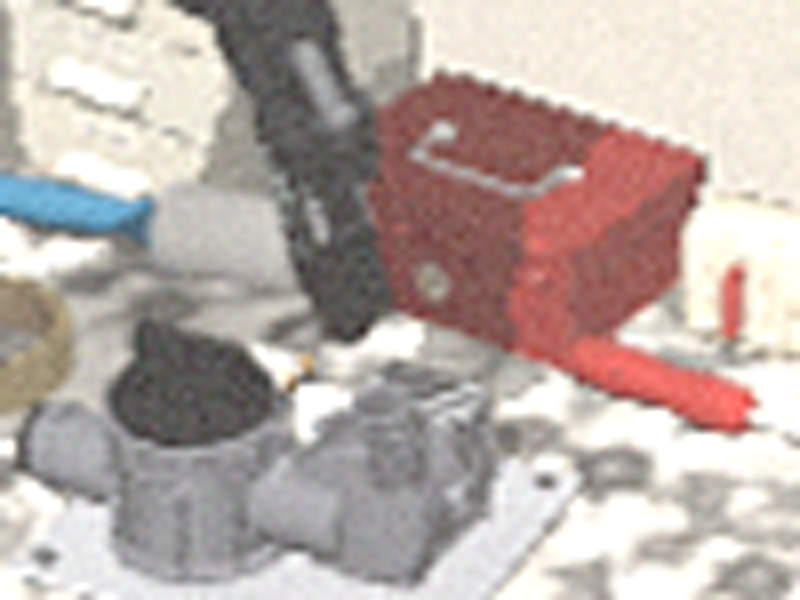

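The scene view shows the cone tip at (288.5,182.2), within 1 px of the forward-kinematics prediction, and the spigot mouth near (295,190). I'll refine the mouth relative to the cap before approaching.

Run:
```python
from h import *
from scipy.optimize import least_squares
g={}
for n,b in(('top',(284,186,310,212)),('scene',(282,178,306,202))):
    d=dict(np.load(n+'.npz'));u0,v0,u1,v1=b;X=cloud(d)[v0:v1,u0:u1].reshape(-1,3)
    M0=np.array([501,142,110.]); h=(X-M0)@mz
    # rim and outer wall: points within 20mm of axis
    ex=np.cross(py,mz); q=np.c_[(X-M0)@ex,(X-M0)@py]
    r=np.hypot(*q.T); k=(abs(h)<5)&(r<18)
    print(n,k.sum(),'h',np.median(h[k]).round(1)); c=q[k]; print('bbox',c.min(0).round(1),c.max(0).round(1))
    ctr=(np.percentile(c,3,0)+np.percentile(c,97,0))/2; print('mouth',(M0+ctr[0]*ex+ctr[1]*py).round(1))
    # hole: dark pixels
    im=cv2.cvtColor(d['img'],6)[v0:v1,u0:u1]; print(im[6:22,4:22] if n=='top' else '')
    print(proj(d,[500,141.2,110]))
M=np.array([500,141.2,110]); go(M+mz*(75+15),seatR(62.5))
```

```text
top 40 h 0.7
bbox [-12.1 -11.7] [11.1 12.1]
mouth [500.9 142.6 110. ]
[[ 53  56  56  54  53  54  46  43  42  39  55  57  55  67 101 117 118 118]
 [ 64  60  53  48  55  46  44  43  42  39  38  50  54  59  86 114 116 118]
 [ 62  56  58  52  48  45  42  49  49  42  44  47  50  55  78 107 114 120]
 [ 71  59  52  51  46  43  45  51  50  50  50  49  52  53  68 104 116 118]
 [ 73  62  55  54  45  52  54  56  57  53  52  56  63  59  62 102 118 120]
 [ 76  72  61  51  56  61  65  65  65  64  67  60  66  58  60  87 111 121]
 [ 76  76  63  51  61  66  60  59  55  53  62  66  70  65  62  88 112 118]
 [ 76  79  71  63  69  62  55  50  47  48  51  68  84  75  78 101 117 120]
 [ 77  75  71  68  62  55  43  43  45  40  37  60  87 100 106 117 120 123]
 [ 73  70  62  60  55  46  42  45  44  39  35  58  87 108 118 122 118 122]
 [ 67  61  51  63  71  54  40  42  42  42  39  69  97 113 119 120 122 120]
 [ 69  52  63  88  93  73  48  43  45  44  61  87 107 118 121 118 123 121]
 [ 72  68  68 102 107  96  77  69  70  69  88 105 118 117 120 120 118 123]
 [ 68  70  76 104 116 112 101  98  97 102 106 116 120 119 121 122 121 121]
 [ 78  82  97 113 120 116 114 114 114 118 119 122 122 117 119 121 124 119]
 [106 107 111 119 121 120 121 122 119 121 119 120 119 121 122 119 120 120]]
[[295.89869592 200.03385103]]
scene 28 h -0.7
bbox [-16.8 -13.7] [ 9.  11.5]
mouth [497.5 139.6 108.5]

[[292.65941337 189.7751833 ]]
t 13.35 pos [453.6 129.4 234.8] d_tool(mm) [-2.3  1.4 43.6] rotvec [-0.0021 -0.0084 -0.0032] F [ 0.3  0.1 -1.5] w 39.2 gf 61.7 q [-0.05 -0.42  2.14  0.12  1.09 -1.21]
```

>>> arm_command(
  plan=[0, -0.002, 0.001, 0.01, -0.002, -0.008, -0.003, 0, 0, 0, 0.01, 0, 0, 0, 0, 0, 0, 0.01, 0, 0, 0, 0, 0, 0, 0.008, 0, 0, 0, 0, 0, 0, 0.005, 0, 0, 0, 0, 0, 0, 0, 0, 0, 0, 0, 0, 0, 0, 0, 0, 0],
)

```text
clock: 14.05
eef_pos: [470.0, 133.1, 195.7]
ee_rot: [0.219, 0.96, 0.081, 0.155]
force: [-0.5, -0.1, -1.1]
grip_width: 39.2
gripper_force: 61.7
```

Run:
```python
from h import *
M=np.array([499.4,141,110])
go(M+mz*75,seatR(62.5)); A=Ro.from_quat(robot.read_state()['ee_rot']); print('tool axes',A.as_matrix().round(3).tolist())
ims=[]
for n,(u,v) in(('scene',(245,150)),('top',(250,160))):
    d=get(n); ims.append(cv2.resize(cv2.convertScaleAbs(d['img'][v:v+75,u:u+80],alpha=1.8,beta=20),(400,375),interpolation=cv2.INTER_CUBIC))
cv2.imwrite('pics/s5.png',np.hstack(ims))
```

```text
t 14.05 pos [470.  133.1 195.7] d_tool(mm) [ 0.6 -0.4 15.9] rotvec [ 0.001   0.0013 -0.    ] F [-0.5 -0.1 -1.1] w 39.2 gf 61.7 q [-0.04 -0.33  2.16  0.12  0.98 -1.21]
tool axes [[-0.856, 0.396, 0.332], [0.446, 0.891, 0.087], [-0.262, 0.223, -0.939]]
```

View pics/s5.png

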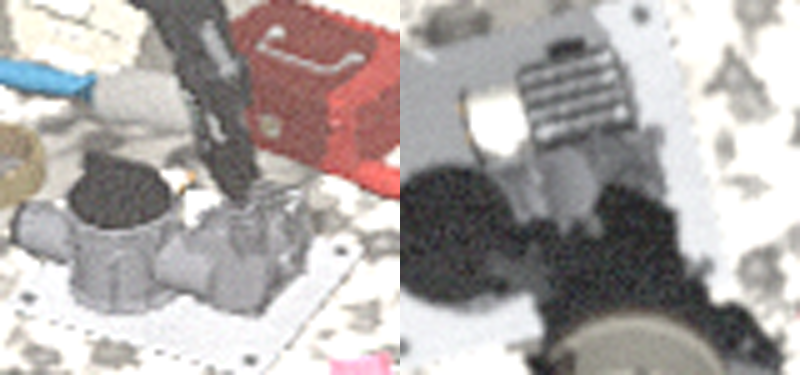

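>>> arm_command(
  plan=[0, 0.0006, -0.0004, 0.004, 0, 0, 0, 0, 0, 0, 0.004, 0, 0, 0, 0, 0, 0, 0.004, 0, 0, 0, 0, 0, 0, 0, 0, 0, 0, 0, 0, 0, 0, 0, 0],
)

```text
invalid input at $.plan: expected a multiple of 7 numbers
```

```bash
cat > st.py <<'E'
from h import *
M=np.array([499.4,141,110])
go(M+mz*75,seatR(62.5)); F=[];W=[]
A=Ro.from_quat(robot.read_state()['ee_rot'])
for i in range(4):
    robot.get_image('top'); s=robot.read_state(); F.append(s['force']);W.append(s['wrist_torque'])
print('F tool',A.inv().apply(np.mean(F,0)).round(2),'std',np.std(F,0).round(2),'W',np.mean(W,0).round(3))
E
python3 st.py
```

```text
t 14.15 pos [470.2 133.1 196.2] d_tool(mm) [ 1.  -0.5 16.3] rotvec [0.0014 0.0021 0.0001] F [-0.7  0.5 -1.6] w 39.3 gf 61.7 q [-0.04 -0.33  2.16  0.12  0.98 -1.21]
F tool [ 0.96 -0.3   1.32] std [0.18 0.41 0.19] W [-0.083  0.244  0.005]
```

Useful no-contact baseline: tool-frame F is (1.0,-0.3,1.3). I'll resend the move.

>>> arm_command(
  plan=[0, 0.0007, -0.0004, 0.004, 0, 0, 0, 0, 0, 0, 0.004, 0, 0, 0, 0, 0, 0, 0.004, 0, 0, 0, 0, 0, 0, 0, 0, 0, 0, 0, 0, 0, 0, 0, 0, 0],
)

```text
clock: 14.85
eef_pos: [472.9, 134.2, 183.7]
ee_rot: [0.219, 0.96, 0.081, 0.154]
force: [-0.7, -0.1, -1.8]
grip_width: 39.3
gripper_force: 61.7
```

```bash
python3 st.py
```

```text
t 14.85 pos [472.9 134.2 183.7] d_tool(mm) [-0.4  0.2  3.6] rotvec [0.0007 0.0005 0.    ] F [-0.7 -0.1 -1.8] w 39.3 gf 61.7 q [-0.03 -0.3   2.17  0.12  0.95 -1.21]
F tool [ 1.2  -0.7   1.12] std [0.55 0.61 0.46] W [-0.047  0.425  0.02 ]
```

>>> arm_command(
  plan=[0, 0, 0, 0.002, 0, 0, 0, 0, 0, 0, 0.002, 0, 0, 0, 0, 0, 0, 0.002, 0, 0, 0, 0, 0, 0, 0, 0, 0, 0, 0, 0, 0, 0, 0, 0, 0],
)

```text
clock: 15.55
eef_pos: [474.9, 134.7, 178.2]
ee_rot: [0.219, 0.96, 0.081, 0.154]
force: [-3.5, 1.0, 0.6]
grip_width: 39.5
gripper_force: 62.0
```

```bash
python3 st.py
```

```text
t 15.55 pos [474.9 134.7 178.2] d_tool(mm) [-0.4  0.2 -2.2] rotvec [0.0007 0.0005 0.    ] F [-3.5  1.   0.6] w 39.5 gf 62.0 q [-0.03 -0.29  2.17  0.12  0.93 -1.21]
F tool [ 3.12 -1.54 -2.06] std [0.46 0.54 0.34] W [-0.013  0.985  0.104]
```

>>> arm_command(
  plan=[0, 0.001, -0.0005, 0, 0, 0, 0, 0, 0, 0, 0, 0, 0, 0, 0, 0, 0, 0, 0, 0, 0],
)

```text
clock: 16.05
eef_pos: [474.2, 134.7, 178.3]
ee_rot: [0.219, 0.96, 0.081, 0.155]
force: [-2.0, 1.7, -0.4]
grip_width: 39.3
gripper_force: 62.1
```

```bash
python3 st.py
```

```text
t 16.05 pos [474.2 134.7 178.3] d_tool(mm) [-1.   0.4 -2. ] rotvec [ 0.0014  0.0018 -0.    ] F [-2.   1.7 -0.4] w 39.3 gf 62.1 q [-0.03 -0.29  2.17  0.12  0.93 -1.21]
F tool [ 2.53 -0.39 -2.12] std [0.45 0.31 0.21] W [0.113 0.678 0.114]
```

>>> arm_command(
  plan=[0, 0.0013, 0, 0, 0, 0, 0, 0, 0, 0, 0, 0, 0, 0, 0, 0, 0, 0, 0, 0, 0],
)

```text
clock: 16.55
eef_pos: [473.5, 135.0, 178.2]
ee_rot: [0.219, 0.96, 0.081, 0.155]
force: [-0.7, -0.1, 0.9]
grip_width: 39.0
gripper_force: 62.1
```

```bash
python3 st.py
```

```text
t 16.55 pos [473.5 135.  178.2] d_tool(mm) [-1.7  0.4 -1.8] rotvec [0.0013 0.0029 0.0001] F [-0.7 -0.1  0.9] w 39.0 gf 62.1 q [-0.03 -0.3   2.17  0.12  0.93 -1.21]
F tool [-0.47 -0.5  -0.98] std [0.58 0.46 0.4 ] W [-0.235  0.108 -0.051]
```

>>> arm_command(
  plan=[0, -0.0005, 0, 0.001, 0, 0, 0, 0, 0, 0, 0.001, 0, 0, 0, 0, 0, 0, 0.0005, 0, 0, 0, 0, 0, 0, 0, 0, 0, 0, 0, 0, 0, 0, 0, 0, 0],
)

```text
clock: 17.25
eef_pos: [474.4, 135.2, 175.7]
ee_rot: [0.219, 0.96, 0.081, 0.155]
force: [-1.3, -0.1, 1.8]
grip_width: 39.3
gripper_force: 62.1
```

```bash
python3 st.py; python3 st.py
```

```text
t 17.25 pos [474.4 135.2 175.7] d_tool(mm) [-1.7  0.5 -4.5] rotvec [0.0012 0.0017 0.    ] F [-1.3 -0.1  1.8] w 39.3 gf 62.1 q [-0.03 -0.29  2.17  0.12  0.92 -1.21]
F tool [-0.37 -0.16 -2.62] std [0.79 0.53 0.56] W [-0.102  0.039 -0.053]
t 17.45 pos [474.4 135.3 175.7] d_tool(mm) [-1.7  0.5 -4.5] rotvec [0.0013 0.0018 0.    ] F [ 0.2 -1.   1.6] w 39.5 gf 62.1 q [-0.03 -0.29  2.17  0.12  0.92 -1.21]
F tool [-0.85 -0.04 -3.17] std [0.18 0.03 0.47] W [-0.087  0.002 -0.022]
```

>>> arm_command(
  plan=[0, -0.0005, 0, -0.001, 0, 0, 0, 0, 0, 0, 0, 0, 0, 0, 0, 0, 0, 0, 0, 0, 0, 0, 0, 0, 0, 0, 0, 0],
)

```text
clock: 18.05
eef_pos: [474.2, 135.0, 176.5]
ee_rot: [0.219, 0.96, 0.081, 0.155]
force: [-0.5, 0.9, 3.0]
grip_width: 39.4
gripper_force: 62.1
```

```bash
python3 st.py; python3 st.py;python3 st.py|tail -1
python3 - <<'E'
from h import *
d=get('scene');cv2.imwrite('pics/s6.png',cv2.resize(cv2.convertScaleAbs(d['img'][150:225,245:345],alpha=1.8,beta=20),(800,600),interpolation=cv2.INTER_CUBIC))
E
```

```text
t 18.05 pos [474.2 135.  176.5] d_tool(mm) [-1.6  0.5 -3.7] rotvec [ 0.0012  0.001  -0.0001] F [-0.5  0.9  3. ] w 39.4 gf 62.1 q [-0.03 -0.29  2.17  0.12  0.93 -1.21]
F tool [ 0.77  1.39 -2.4 ] std [0.27 0.54 0.2 ] W [0.206 0.134 0.099]
t 18.25 pos [474.2 135.  176.5] d_tool(mm) [-1.6  0.6 -3.7] rotvec [ 0.0011  0.001  -0.0001] F [-0.7  2.3  2.3] w 39.2 gf 62.1 q [-0.03 -0.29  2.17  0.12  0.93 -1.21]
F tool [ 0.68  1.11 -2.37] std [0.29 0.47 0.22] W [0.209 0.15  0.089]
F tool [ 0.6   0.98 -2.26] std [0.2  0.32 0.5 ] W [0.305 0.177 0.144]
```

View pics/s6.png

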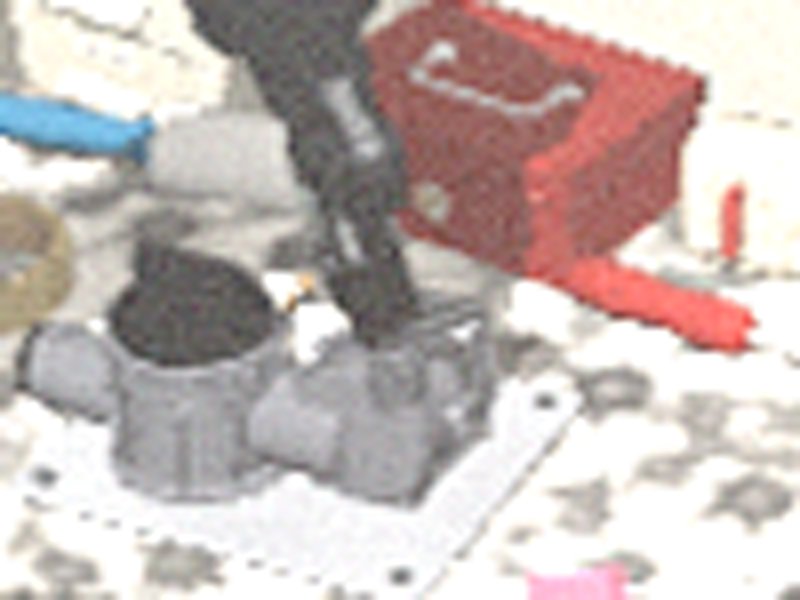

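>>> arm_command(
  plan=[0, 0, 0.0004, -0.0003, 0, 0, 0, 0, 0, 0, 0, 0, 0, 0, 0, 0, 0, 0, 0, 0, 0, 0, 0, 0, 0, 0, 0, 0],
)

```text
clock: 19.1
eef_pos: [474.2, 135.1, 176.7]
ee_rot: [0.219, 0.96, 0.08, 0.154]
force: [-0.7, 0.2, 2.0]
grip_width: 39.2
gripper_force: 62.2
```

```bash
python3 st.py; python3 st.py|tail -1;python3 st.py|tail -1
```

```text
t 19.1 pos [474.2 135.1 176.7] d_tool(mm) [-1.6  0.4 -3.4] rotvec [0.0005 0.001  0.0001] F [-0.7  0.2  2. ] w 39.2 gf 62.2 q [-0.03 -0.29  2.17  0.12  0.93 -1.21]
F tool [ 0.54 -0.8  -1.63] std [0.73 0.73 0.36] W [-0.142  0.365 -0.024]
F tool [ 0.87 -1.11 -1.93] std [0.52 0.67 0.74] W [-0.222  0.439 -0.075]
F tool [ 0.46 -2.05 -2.06] std [0.66 0.76 0.29] W [-0.315  0.492 -0.049]
```

Compression agrees both ways: about 5.0 mm by position and about 3.3 N by force. Side forces are only about 1 N, and the axis is within 0.1° of nominal, so I'm handing in.

```bash
python3 -c "
from rig import robot
print(robot.hand_in())"
```

```text
the job is handed in; nothing more can be done
None
```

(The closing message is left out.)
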